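Find the empty tea tin by its weight

TASK

Two of the three identical tea tins leaning in the wooden rack are full and one is empty. Find the empty one by lifting the tins to feel their weight, and set it upright on the white tray so that it can be refilled; the full tins must end up fully home in the rack's pockets. Do not drop a tin, and leave the mug, the salt shaker and the jam jar where they are.

Things in the scene. Friction and masses are not known exactly. Their poses are not given: they have to be found in the camera images.
- tin_1_mid (a point): green square tea tin with fixed steel lid, one of three that look alike, in any pocket: 58 x 58 x 84 mm. Point: the tin's centre, half-way up; z from base to lid, along the lean. Grip it across its y sides (58 mm), 50 to 75 mm up from its base (pocket walls below; the lid is flush). Empty it weighs 70 to 100 g, full 290 to 420 g (a tea brick inside with 1 mm of play); nothing outside shows which
- tin_2_mid (a point): green square tea tin with fixed steel lid, one of three that look alike, in any pocket: 58 x 58 x 84 mm. Point: the tin's centre, half-way up; z from base to lid, along the lean. Grip it across its y sides (58 mm), 50 to 75 mm up from its base (pocket walls below; the lid is flush). Empty it weighs 70 to 100 g, full 290 to 420 g (a tea brick inside with 1 mm of play); nothing outside shows which
- tin_3_mid (a point): green square tea tin with fixed steel lid, one of three that look alike, in any pocket: 58 x 58 x 84 mm. Point: the tin's centre, half-way up; z from base to lid, along the lean. Grip it across its y sides (58 mm), 50 to 75 mm up from its base (pocket walls below; the lid is flush). Empty it weighs 70 to 100 g, full 290 to 420 g (a tea brick inside with 1 mm of play); nothing outside shows which
- holder: row of three slanted pockets of the rack. Origin: floor of the middle pocket, under the tin's base centre; x up and away from the robot, y along the row, z out of the pockets, leaning 32 degrees from vertical to the front. Pockets at y = -96, 0, 96 mm, 63 x 63 mm (x -29 to 34), walls 30 mm high. A tin at home leans on the front wall, centre at x = 0, z = 42 mm; draw it out along z, over 35 mm
- rack: fixed light-wood rack that carries the pockets, 334 mm wide, 260 mm tall. Origin: on the worktop, 34 mm straight below the holder's origin; z up, front faces -x (the robot, give or take 15 degrees). Two spice jars stand on its top shelf and do not move
- shelf_edge (a point): middle of the lower front edge of the rack's top shelf (14 mm thick, 334 mm long). It overhangs the tins: rack x -30 mm, z 239 mm. A gripper pointing straight down at a tin meets it; one that leans with the tins goes clear (the edge lies 83 mm behind the tins' middle plane)
- tray: white rectangular tray that does not move, 190 mm (x) x 150 mm (y), rim 14 mm high and 5 mm thick, with a small flat lug on each short end. Origin: centre of its underside; the inner floor is 5 mm above it; z is up
- mug: bystander: cream mug, 78 mm across, 113 mm with handle, 100 mm tall; origin at the centre of its underside
- salt_shaker: bystander: glass salt shaker with grey cap, 44 mm across, 90 mm tall; origin at the centre of its underside
- jam_jar: bystander: jam jar with white lid, 68 mm across, 84 mm tall; origin at the centre of its underside

How it is judged:
By the outcome, as a careful person would: the job done as asked, in the order asked, and still so for the second after the job is handed in, with the robot touching nothing.
It also fails if it takes over 64 s, if anything falls off the work surface, if the arm or the gripper's body presses on something with over 40 N, if the wrist force passes 120 N, or if a joint passes its speed limit or range.

ROBOT

A 6-joint arm with a two-finger parallel gripper is mounted at the origin on a cart in front of the work surface, level with it; the furniture and walls round the work are solid. World frame = base frame: x ahead of the robot, y to its left, z up, the work surface at z = 0. Lengths are in mm, angles in rad, forces in N, time in s.
With the tool pointing down it reaches from about 325 to 875 mm from the base axis. Payload 4.4 kg.
Tool frame: the origin (TCP) lies midway between the tips of the shut fingers; the grasp point (between the pads) lies 19 mm behind it; z points along the fingers, y is the line along which they close (so a half turn about z gives the same grasp; the last joint's range is limited). The gripper opens to 85 mm and grips with 20 to 120 N. Pads are 22 mm wide; open, the fingers measure 114 mm over their backs; the gripper's body (76 mm by 85 mm) begins 54 mm behind the grasp point. The pads swing forward as they close: fully open they stand 13 mm farther back than shut.
Start: joints at [0.985, 0.207, 1.542, -0, 1.393, -0.15], TCP at [242.738, 521.254, 231.282] pointing down, gripper open.
Joint ranges: [-2.73, 2.73], [-0.86, 2.22], [0.23, 2.46], [-1.11, 4.25], [0.08, 2.63], [-2.82, 2.82]. Speed limits (rad/s): [2.79, 2.79, 3.14, 3.14, 3.14, 3.14].

INTERFACE

Orientations are given as [roll, pitch, yaw] about the fixed x, y, z axes, in that order (R = Rz(yaw) Ry(pitch) Rx(roll)).
In Python, from rig import bot gives the robot as it stands.
- The arm moves only by the shell command python3 -m jog 'ROWS' [FORCE]. ROWS is JSON, a list of rows, each an object with "linear": the shift along the world's x, y, z in mm, a list of three; "twist": the turn, a rotation vector about the world's x, y, z in degrees, a list of three; "gripper": the gripper's target within -1 to 1 (shut at 1, half-way at 0, fully open at -1). In form: [{"linear": [x, y, z], "twist": [rx, ry, rz], "gripper": gripper}, ...]. A call has 1 to 5 rows; each row shifts and turns the commanded pose from where the row before left it; what a row does not reach is not made up. A row lasts 1/8 s, in which the tool goes at most 62.5 mm and 10.7 degrees, less where a joint would pass 70% of its speed; a pose out of reach is approached as far as the arm can. A call with a gripper value outside its range is refused whole. The fingers move at their own pace and stop on an object; FORCE is the grip in N (left out, the last holds). Time passes only in rows, so rows that do not move let the fingers close. It gives the time, the measured TCP pose, the force, the opening and the grip force at its end, in the units of the state.
- bot.read_state(): the state, without advancing time (a new reading comes with each control period).
- bot.snapshot(name): name is "scene" or "top" or "wrist"; returns a dict with "img" (480x640x3 uint8, red, green, blue), "vfov" (degrees; the focal length in pixels is half the picture's height over the tangent of half this angle, whatever the lens; pixels are square), "cx", "cy" (the principal point, pixels), "R" (3x3) and "t" (3): a world point X has camera coordinates R X + t. Camera axes: x right, y down, z forward; pixel columns grow to the right and rows downward; lengths in mm; the calibration is good to about 2 mm. A picture is of the moment at which its call begins. There is no depth.
- bot.hand_in(): hands the job in; it is judged then, once.
The state is a dict: "time": time; "joint_positions": joint angles; "joint_velocities": joint speeds; "joint_torque": joint torques, N m; "ee_pos": TCP position; "tool_rot": TCP orientation; "wrist_force": force on the tool from outside, world axes, zero at the start; "wrist_torque": the same for the moment, N m; "finger_gap": finger opening in mm; "grip_force": force on a finger pad.
Only numpy, scipy, OpenCV 4.12 (cv2) and the standard library are available. Lean on these libraries where they do the work, as an engineer would, in place of code of your own. Each camera call takes 0.05 s, during which the arm holds its last target. There are 200 camera calls.

## Working session

There is one attempt and no reset: what is moved stays moved. The work goes in short steps, Python scripts to look and compute and a shell command to move; the robot and the scene stay as the last step left them, time stands still between calls to the robot, and variables do not carry over. Pictures are saved under pics/ and viewed, at most 10 in all, crops included, and the job is handed in when it is done.

```bash
ls; mkdir -p pics
python3 - <<'E'
from rig import bot
import cv2,json
import numpy as np
for n in("scene","top"):
    s=bot.snapshot(n); cv2.imwrite(f"pics/{n}0.png",s["img"][:,:,::-1])
    print(n,s["vfov"],s["cx"],s["cy"],np.round(s["R"],4).tolist(),np.round(s["t"],1).tolist())
print(bot.read_state())
E
```

```text
pics
scene 49.425569473107615 324.96294159656765 238.45013231084158 [[-0.8894, -0.4569, -0.017], [-0.3388, 0.6837, -0.6463], [0.307, -0.569, -0.7629]] [484.4, 289.2, 1212.9]
top 47.743927651248804 322.0193519151971 237.48877428677102 [[-0.1445, -0.9895, 0.0048], [-0.9325, 0.1345, -0.3352], [0.331, -0.0529, -0.9421]] [59.1, 569.4, 1262.0]
{'time': 0.1, 'joint_positions': array([ 9.84551081e-01,  2.07369287e-01,  1.54284400e+00, -1.91550957e-05,
        1.39348736e+00, -1.50516416e-01]), 'joint_velocities': array([ 0.00109755, -0.00241208, -0.0042723 , -0.00088835, -0.00098154,
       -0.00023194]), 'joint_torque': array([-1.31934676e-04, -3.84095550e+01, -2.92548341e+01, -3.34633378e-04,
        4.87695143e-03,  3.56630710e-05]), 'ee_pos': array([242.32624116, 520.67649819, 230.20667222]), 'tool_rot': array([-3.13950567e+00, -2.97455565e-04,  2.70586691e+00]), 'wrist_force': array([-0.60020785,  0.25426778,  0.33515474]), 'wrist_torque': array([-0.05230151, -0.00343627, -0.00037394]), 'grip_force': 0.0, 'finger_gap': 85.54355056131357}
```

View pics/scene0.png

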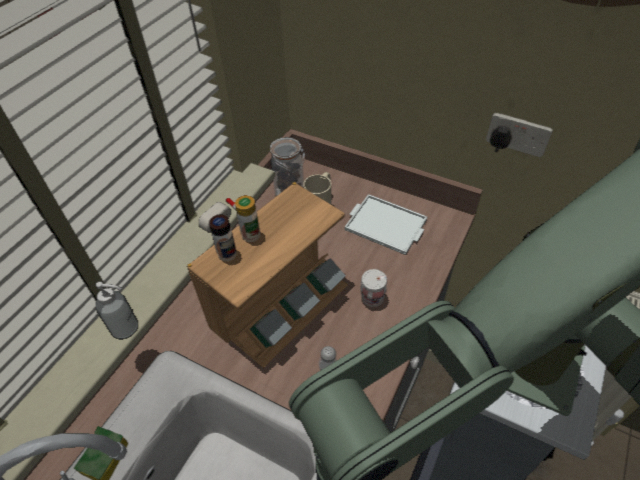

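View pics/top0.png

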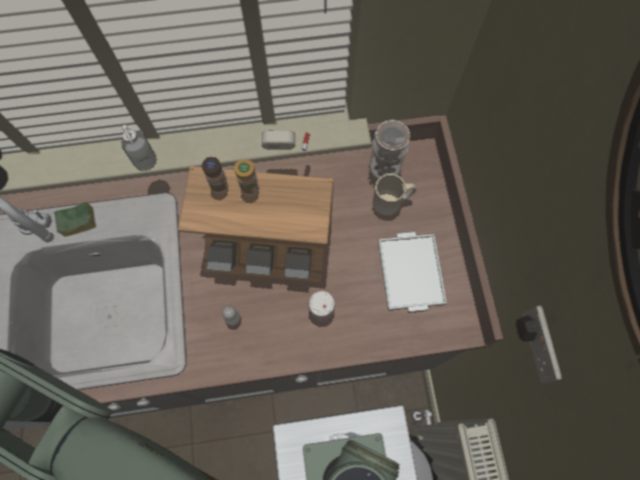

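The top view shows the lids near (220,255), (259,260) and (298,263), the shelf corners near (188,168), (333,178), (328,243) and (181,233), the tray at (411,272), the jar at (321,305) and the salt at (231,316). I'll zoom in to fit the rack.

Run:
```python
import cv2,numpy as np
a=cv2.imread("pics/top0.png")[160:300,170:345]; a=cv2.resize(a,None,fx=4,fy=4,interpolation=cv2.INTER_CUBIC)
cv2.imwrite("pics/topc.png",cv2.convertScaleAbs(a,alpha=1.6,beta=20))
a=cv2.imread("pics/scene0.png")[185:370,185:435]; a=cv2.resize(a,None,fx=3.2,fy=3.2,interpolation=cv2.INTER_CUBIC)
cv2.imwrite("pics/scenec.png",cv2.convertScaleAbs(a,alpha=1.6,beta=20))
```

```text
(no output)
```

View pics/topc.png

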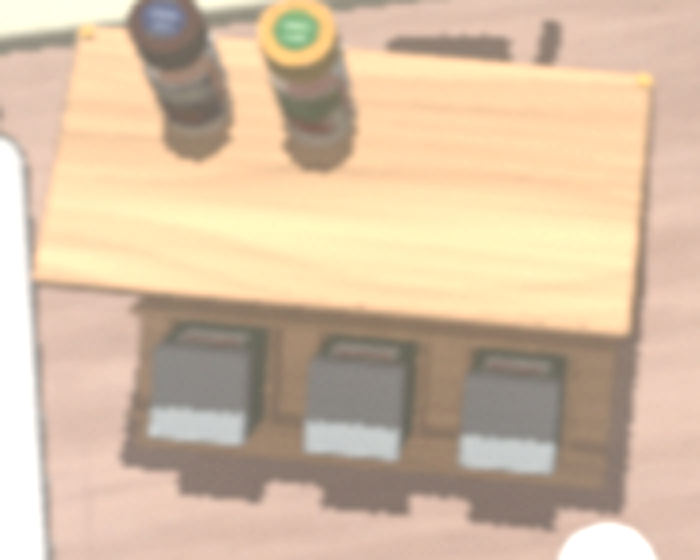

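View pics/scenec.png

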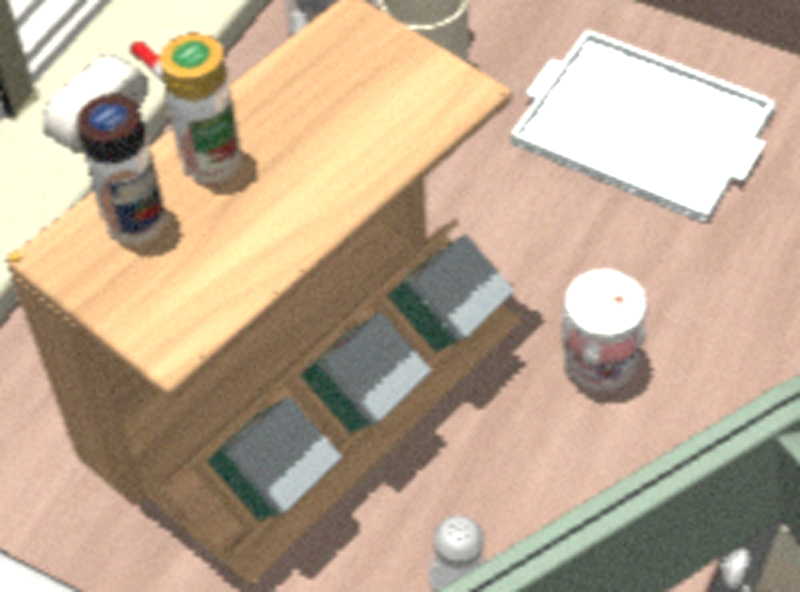

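```bash
cat > h.py <<'E'
import numpy as np,cv2
from scipy.optimize import least_squares
from scipy.spatial.transform import Rotation as Ro
C={"scene":(49.425569,324.963,238.45,[[-0.8894,-0.4569,-0.017],[-0.3388,0.6837,-0.6463],[0.307,-0.569,-0.7629]],[484.4,289.2,1212.9]),
"top":(47.743928,322.019,237.489,[[-0.1445,-0.9895,0.0048],[-0.9325,0.1345,-0.3352],[0.331,-0.0529,-0.9421]],[59.1,569.4,1262.0])}
def proj(c,X):
    v,cx,cy,R,t=C[c]; f=240/np.tan(np.radians(v/2))
    p=np.atleast_2d(X)@np.array(R).T+np.array(t); return p[:,:2]/p[:,2:]*f+[cx,cy]
def ray(c,uv,z):
    v,cx,cy,R,t=C[c]; R=np.array(R);f=240/np.tan(np.radians(v/2))
    d=R.T@np.array([(uv[0]-cx)/f,(uv[1]-cy)/f,1]);o=-R.T@np.array(t); return o+d*(z-o[2])/d[2]
s,c_=np.sin(np.radians(32)),np.cos(np.radians(32))
def h2r(x,y,z): return np.array([x*c_-z*s,y,34+x*s+z*c_])
def r2w(P,q): return Ro.from_euler('z',q[2]).apply(np.atleast_2d(P))+[q[0],q[1],0]
E
python3 - <<'E'
from h import *
M=[];cam=[];uv=[]
def add(c,p,u): cam.append(c);M.append(p);uv.append(u)
T=lambda a,b:(170+a/4-.4,160+b/4-.4); S=lambda a,b:(185+a/3.2-.35,185+b/3.2-.35)
for y,u,v in((1,(35,280),(167,390)),(-1,(630,333),(510,95))):
    add("top",(-30,167*y,253),T(*u)); add("scene",(-30,167*y,253),S(*v))
for y,tl,tr,sl,sr in((96,(150,437),(246,444),(275,512),(340,457)),(0,(305,450),(402,459),(365,422),(430,370)),(-96,(460,466),(554,473),(462,338),(512,287))):
    add("top",h2r(-29,y+29,84),T(*tl));add("top",h2r(-29,y-29,84),T(*tr))
    add("scene",h2r(-29,y+29,84),S(*sl));add("scene",h2r(-29,y-29,84),S(*sr))
M=np.array(M);uv=np.array(uv)
def res(q):
    W=r2w(M,q); return np.array([proj(c,w)[0]-u for c,w,u in zip(cam,W,uv)]).ravel()
r=least_squares(res,[600,100,0],loss='soft_l1',x_scale=[100,100,1])
print(r.x,np.degrees(r.x[2]));print([(c,*np.round(e,1)) for c,e in zip(cam,res(r.x).reshape(-1,2))])
print("tray top cam",[ray("top",p,14).round(0) for p in((380,238),(434,236),(445,305),(389,310))])
print("tray sc",[ray("scene",S(*p),14).round(0) for p in((588,35),(773,102),(705,217),(513,135))])
print("jar",ray("top",(321,299),84),"salt",ray("top",(231,311),90),"mug",ray("top",(390,186),100))
for y in(96,0,-96):print(y,r2w(h2r(0,y,42),r.x).round(1))
E
```

```text
[ 5.71838606e+02  1.31410480e+02 -2.39456547e-01] -13.719849523151314
[('top', np.float64(-1.5), np.float64(-0.2)), ('scene', np.float64(-0.8), np.float64(-0.1)), ('top', np.float64(-0.0), np.float64(0.2)), ('scene', np.float64(0.0), np.float64(-2.7)), ('top', np.float64(-0.1), np.float64(-0.1)), ('top', np.float64(-0.8), np.float64(0.3)), ('scene', np.float64(2.3), np.float64(-0.5)), ('scene', np.float64(-0.1), np.float64(-0.7)), ('top', np.float64(-0.3), np.float64(0.2)), ('top', np.float64(-1.2), np.float64(0.1)), ('scene', np.float64(3.4), np.float64(-0.8)), ('scene', np.float64(-0.2), np.float64(-0.6)), ('top', np.float64(-0.3), np.float64(-0.2)), ('top', np.float64(-0.4), np.float64(0.2)), ('scene', np.float64(0.3), np.float64(-0.8)), ('scene', np.float64(0.1), np.float64(0.2))]
tray top cam [array([ 578., -181.,   14.]), array([ 563., -325.,   14.]), array([ 375., -313.,   14.]), array([ 383., -169.,   14.])]
tray sc [array([ 562., -318.,   14.]), array([ 379., -314.,   14.]), array([ 385., -164.,   14.]), array([ 571., -175.,   14.])]
jar [419.8475569    1.35511825  84.        ] salt [420.36811524 220.10304192  90.        ] mug [ 686.40721975 -218.18206762  100.        ]
96 [[573.  230.   69.6]]
0 [[550.2 136.7  69.6]]
-96 [[527.4  43.4  69.6]]
```

```bash
cat >> h.py <<'E'
q=np.array([571.84,131.41,-0.23946])
Rl=np.column_stack([0,0,0]).repeat(3,0)*0.
zh=Ro.from_euler('z',q[2]).apply([-s,0,c_]); yh=Ro.from_euler('z',q[2]).apply([0,1,0])
Rt=np.column_stack([np.cross(yh,-zh),yh,-zh])   # tool leaning with tins
def goal(pocket,z,x=0,dy=0): return r2w(h2r(x,pocket*96+dy,z),q)[0]
def to(p,R=Rt):
    from rig import bot
    st=bot.read_state(); Rc=Ro.from_euler('xyz',st['tool_rot'])
    print("t",round(st['time'],2),"d",(p-st['ee_pos']).round(1),"rv",np.degrees((Ro.from_matrix(R)*Rc.inv()).as_rotvec()).round(2),
     "F",st['wrist_force'].round(2),"M",st['wrist_torque'].round(2),"gap",round(st['finger_gap'],1),"grip",round(st['grip_force'],1))
def local(v): # holder-axes vector -> world
    return Ro.from_euler('z',q[2]).apply([v[0]*c_-v[2]*s,v[1],v[0]*s+v[2]*c_])
E
python3 -c "
from h import *
for k in(1,0,-1): to(goal(k,150))
print('zh',zh,'yh',yh)"
```

```text
t 0.1 d [ 275.1 -277.2  -69. ] rv [-10.51 -30.3   10.98] F [-0.6   0.25  0.34] M [-0.05 -0.   -0.  ] gap 85.5 grip 0.0
t 0.1 d [ 252.3 -370.4  -69. ] rv [-10.51 -30.3   10.98] F [-0.6   0.25  0.34] M [-0.05 -0.   -0.  ] gap 85.5 grip 0.0
t 0.1 d [ 229.5 -463.7  -69. ] rv [-10.51 -30.3   10.98] F [-0.6   0.25  0.34] M [-0.05 -0.   -0.  ] gap 85.5 grip 0.0
zh [-0.51479865  0.12568523  0.8480481 ] yh [0.23717807 0.97146619 0.        ]
```

```bash
python3 -m jog '[{"linear":[27,-28,0],"twist":[-1,-3,1.1],"gripper":-1},{"linear":[27,-28,0],"twist":[-1,-3,1.1],"gripper":-1},{"linear":[27,-28,0],"twist":[-1,-3,1.1],"gripper":-1},{"linear":[27,-28,0],"twist":[-1,-3,1.1],"gripper":-1},{"linear":[27,-28,0],"twist":[-1,-3,1.1],"gripper":-1}]' 40; python3 -m jog '[{"linear":[27,-28,-10],"twist":[-1,-3,1.1],"gripper":-1},{"linear":[27,-28,-10],"twist":[-1,-3,1.1],"gripper":-1},{"linear":[27,-28,-10],"twist":[-1,-3,1.1],"gripper":-1},{"linear":[27,-28,-10],"twist":[-1,-3,1.1],"gripper":-1},{"linear":[27,-25,-10],"twist":[-1,-3,1.1],"gripper":-1}]'; python3 -m jog '[{"linear":[0,0,0],"twist":[0,0,0],"gripper":-1},{"linear":[0,0,0],"twist":[0,0,0],"gripper":-1}]'
python3 - <<'E'
from h import *
from rig import bot
to(goal(1,150)); print(bot.read_state()['joint_positions'].round(2))
w=bot.snapshot("wrist"); np.savez("w0.npz",**w); cv2.imwrite("pics/w0.png",w["img"][:,:,::-1])
f=240/np.tan(np.radians(w["vfov"]/2))
for k in(1,0):
    L=[]
    for x,y in((-29,29),(29,29),(29,-29),(-29,-29)):
        p=w["R"]@goal(k,84,x,y)+w["t"]; L.append((p[:2]/p[2]*f+[w["cx"],w["cy"]]).round(0).tolist())
    print(k,L)
E
```

```text
time: 0.72
ee_pos: [378.2, 380.1, 230.8]
tool_rot: [3.124, 0.277, 2.801]
wrist_force: [0.4, 0.0, -0.5]
finger_gap: 85.5
grip_force: 0.0
time: 1.35
ee_pos: [513.0, 243.1, 180.5]
tool_rot: [3.133, 0.552, 2.901]
wrist_force: [0.5, -0.4, -0.2]
finger_gap: 85.7
grip_force: 0.0
time: 1.6
ee_pos: [512.5, 244.6, 181.3]
tool_rot: [3.132, 0.55, 2.9]
wrist_force: [-0.6, 0.2, 0.2]
finger_gap: 85.4
grip_force: 0.0
t 1.6 d [  4.9  -1.  -20.1] rv [-0.59 -0.34 -0.15] F [-0.57  0.15  0.17] M [0.08 0.25 0.04] gap 85.4 grip 0.0
[ 0.48  0.05  1.94 -0.5   0.79 -0.56]
1 [[369.0, 188.0], [366.0, 284.0], [269.0, 284.0], [265.0, 189.0]]
0 [[196.0, 189.0], [205.0, 285.0], [108.0, 285.0], [91.0, 189.0]]
```

View pics/w0.png

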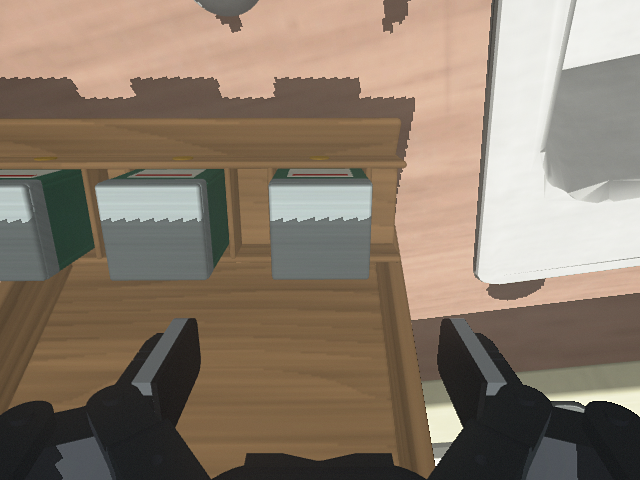

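```bash
cat >> h.py <<'E'
q=q+np.r_[Ro.from_euler('z',q[2]).apply([-2,1.3,0])[:2],0]
E
python3 -c "
from h import *
to(goal(1,120)); to(goal(1,42))"
```

```text
t 1.65 d [ 18.5  -3.5 -46. ] rv [-0.6  -0.29 -0.2 ] F [-0.38  0.17 -0.64] M [ 0.05  0.21 -0.  ] gap 85.3 grip 0.0
t 1.65 d [  58.7  -13.3 -112.2] rv [-0.6  -0.29 -0.2 ] F [-0.38  0.17 -0.64] M [ 0.05  0.21 -0.  ] gap 85.3 grip 0.0
```

Wrist view: the lid of pocket +1 spans u 270–372 and v 182–279, 2–3 mm off the prediction, so I corrected for that. Descending along the lean and gripping next.

```bash
python3 -m jog '[{"linear":[9,-1.7,-23],"twist":[-0.3,-0.15,-0.1],"gripper":-1},{"linear":[9.5,-1.8,-23],"twist":[-0.3,-0.15,-0.1],"gripper":-1},{"linear":[13,-3.2,-22],"twist":[0,0,0],"gripper":-1},{"linear":[13.5,-3.3,-22],"twist":[0,0,0],"gripper":-1},{"linear":[13.7,-3.3,-22],"twist":[0,0,0],"gripper":-1}]' ; python3 -m jog '[{"linear":[0,0,0],"twist":[0,0,0],"gripper":-1},{"linear":[0,0,0],"twist":[0,0,0],"gripper":-1}]'; python3 -c "
from h import *
to(goal(1,42))"
```

```text
time: 2.28
ee_pos: [572.2, 232.5, 69.6]
tool_rot: [3.141, 0.56, 2.903]
wrist_force: [-0.0, 0.2, -0.4]
finger_gap: 85.3
grip_force: 0.0
time: 2.52
ee_pos: [571.6, 232.0, 70.3]
tool_rot: [3.141, 0.56, 2.903]
wrist_force: [0.4, -1.0, 0.7]
finger_gap: 85.5
grip_force: 0.0
t 2.52 d [-0.2 -0.3 -0.7] rv [ 0.01  0.06 -0.03] F [ 0.43 -0.98  0.66] M [0.08 0.24 0.01] gap 85.5 grip 0.0
```

```bash
python3 -m jog '[{"linear":[0,0,0],"twist":[0,0,0],"gripper":0.6},{"linear":[0,0,0],"twist":[0,0,0],"gripper":0.6},{"linear":[0,0,0],"twist":[0,0,0],"gripper":0.6},{"linear":[0,0,0],"twist":[0,0,0],"gripper":0.6},{"linear":[0,0,0],"twist":[0,0,0],"gripper":0.6}]' 50;python3 -m jog '[{"linear":[0,0,0],"twist":[0,0,0],"gripper":0.6},{"linear":[0,0,0],"twist":[0,0,0],"gripper":0.6}]'; python3 -c "
from h import *
to(goal(1,42))"
```

```text
time: 3.15
ee_pos: [571.7, 231.8, 70.8]
tool_rot: [3.141, 0.56, 2.902]
wrist_force: [-5.9, 2.1, 6.2]
finger_gap: 57.9
grip_force: 53.7
time: 3.4
ee_pos: [571.7, 231.8, 70.8]
tool_rot: [3.141, 0.56, 2.902]
wrist_force: [-4.7, 2.1, 7.2]
finger_gap: 57.4
grip_force: 53.7
t 3.4 d [-0.4 -0.1 -1.2] rv [-0.01  0.11 -0.01] F [-4.75  2.05  7.22] M [ 0.05  0.47 -0.01] gap 57.4 grip 53.7
```

```bash
python3 -m jog '[{"linear":[-4.6,1.1,7.6],"twist":[0,0,0],"gripper":0.6},{"linear":[-4.6,1.1,7.6],"twist":[0,0,0],"gripper":0.6},{"linear":[-4.6,1.1,7.6],"twist":[0,0,0],"gripper":0.6},{"linear":[-4.6,1.1,7.6],"twist":[0,0,0],"gripper":0.6},{"linear":[-4.6,1.1,7.6],"twist":[0,0,0],"gripper":0.6}]' ;python3 -m jog '[{"linear":[0,0,0],"twist":[0,0,0],"gripper":0.6},{"linear":[0,0,0],"twist":[0,0,0],"gripper":0.6},{"linear":[0,0,0],"twist":[0,0,0],"gripper":0.6}]'; python3 -c "
from h import *
to(goal(1,87))"
```

```text
time: 4.03
ee_pos: [546.4, 236.0, 106.4]
tool_rot: [-3.139, 0.555, 2.902]
wrist_force: [-0.5, -0.1, -3.9]
finger_gap: 57.4
grip_force: 55.2
time: 4.4
ee_pos: [548.1, 236.3, 106.7]
tool_rot: [-3.14, 0.558, 2.902]
wrist_force: [0.2, -0.1, -3.6]
finger_gap: 57.5
grip_force: 55.3
t 4.4 d [0.1 1.1 1.1] rv [ 0.07 -0.07  0.04] F [ 0.24 -0.08 -3.57] M [ 0.16  0.55 -0.01] gap 57.5 grip 55.3
```

Measured 3.6 N, so this tin is full. Putting it back.

```bash
python3 -m jog '[{"linear":[1.6,-0.4,1.1],"twist":[0,0,0],"gripper":0.6},{"linear":[4.6,-1.1,-7.6],"twist":[0,0,0],"gripper":0.6},{"linear":[4.6,-1.1,-7.6],"twist":[0,0,0],"gripper":0.6},{"linear":[4.6,-1.1,-7.6],"twist":[0,0,0],"gripper":0.6},{"linear":[4.6,-1.1,-7.6],"twist":[0,0,0],"gripper":0.6}]' ;python3 -m jog '[{"linear":[2.6,-0.6,-4.3],"twist":[0,0,0],"gripper":0.6},{"linear":[-1.6,0.4,-1.1],"twist":[0,0,0],"gripper":0.6},{"linear":[1.5,-0.4,-2.5],"twist":[0,0,0],"gripper":0.6},{"linear":[0,0,0],"twist":[0,0,0],"gripper":0.6}]'; python3 -c "
from h import *
to(goal(1,42))"
```

```text
time: 5.03
ee_pos: [568.7, 231.4, 77.1]
tool_rot: [-3.14, 0.558, 2.902]
wrist_force: [-1.1, 0.4, -3.5]
finger_gap: 57.5
grip_force: 55.3
time: 5.52
ee_pos: [571.5, 231.5, 70.8]
tool_rot: [3.141, 0.56, 2.902]
wrist_force: [1.8, -0.1, -2.5]
finger_gap: 57.2
grip_force: 55.1
t 5.53 d [-0.2  0.2 -1.2] rv [0.01 0.08 0.  ] F [ 1.78 -0.1  -2.48] M [ 0.02  0.17 -0.01] gap 57.2 grip 55.1
```

```bash
python3 -m jog '[{"linear":[0.5,-0.1,-0.8],"twist":[0,0,0],"gripper":0.6},{"linear":[0.5,-0.1,-0.8],"twist":[0,0,0],"gripper":0.6},{"linear":[0,0,0],"twist":[0,0,0],"gripper":0.6}]'; python3 -c "
from h import *
to(goal(1,42))"
```

```text
time: 5.9
ee_pos: [571.6, 231.5, 70.7]
tool_rot: [-3.141, 0.56, 2.902]
wrist_force: [-12.9, 0.5, 14.0]
finger_gap: 57.8
grip_force: 57.6
t 5.9 d [-0.3  0.2 -1.1] rv [0.05 0.09 0.03] F [-12.86   0.46  13.98] M [-0.34  0.82 -0.36] gap 57.8 grip 57.6
```

```bash
python3 -m jog '[{"linear":[0,0,0],"twist":[0,0,0],"gripper":-1},{"linear":[0,0,0],"twist":[0,0,0],"gripper":-1},{"linear":[0,0,0],"twist":[0,0,0],"gripper":-1},{"linear":[0,0,0],"twist":[0,0,0],"gripper":-1}]'; python3 -m jog '[{"linear":[-8,2,13],"twist":[0,0,0],"gripper":-1},{"linear":[-13,3,21],"twist":[0,0,0],"gripper":-1},{"linear":[-12,3,20],"twist":[0,0,0],"gripper":-1},{"linear":[-10,-45,3],"twist":[0,0,0],"gripper":-1},{"linear":[-12,-48,0],"twist":[0,0,0],"gripper":-1}]'; python3 -m jog '[{"linear":[0,0,0],"twist":[0,0,0],"gripper":-1}]'
python3 - <<'E'
from h import *
from rig import bot
to(goal(0,42))
w=bot.snapshot("wrist"); cv2.imwrite("pics/w1.png",w["img"][:,:,::-1])
f=240/np.tan(np.radians(w["vfov"]/2))
for k in(1,0,-1):
    L=[]
    for x,y in((-29,29),(29,29),(29,-29),(-29,-29)):
        p=w["R"]@goal(k,84,x,y)+w["t"]; L.append((p[:2]/p[2]*f+[w["cx"],w["cy"]]).round(0).tolist())
    print(k,L)
E
```

```text
time: 6.4
ee_pos: [572.0, 230.7, 68.3]
tool_rot: [-3.141, 0.558, 2.902]
wrist_force: [-0.2, 0.1, -0.1]
finger_gap: 85.4
grip_force: 0.0
time: 7.02
ee_pos: [517.2, 146.2, 127.4]
tool_rot: [3.141, 0.561, 2.904]
wrist_force: [0.5, -0.6, 0.2]
finger_gap: 85.0
grip_force: 0.0
time: 7.15
ee_pos: [515.0, 143.3, 125.4]
tool_rot: [-3.14, 0.557, 2.899]
wrist_force: [0.0, 0.5, -0.5]
finger_gap: 85.1
grip_force: 0.0
t 7.15 d [ 33.6  -4.9 -55.8] rv [ 0.07 -0.08  0.25] F [ 0.03  0.45 -0.51] M [ 0.02  0.23 -0.02] gap 85.1 grip 0.0
1 [[626.0, 231.0], [597.0, 351.0], [471.0, 351.0], [487.0, 231.0]]
0 [[396.0, 231.0], [388.0, 351.0], [263.0, 351.0], [257.0, 231.0]]
-1 [[166.0, 231.0], [181.0, 351.0], [55.0, 351.0], [27.0, 232.0]]
```

View pics/w1.png

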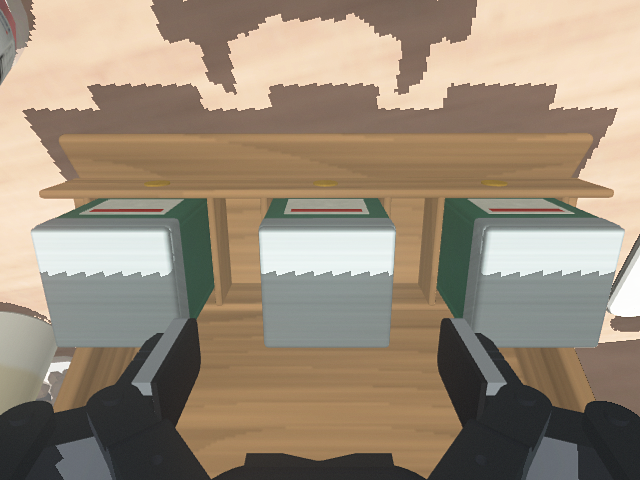

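The wrist view shows all three lids level (v 230–347), so the first tin is home. The middle tin is at u 260–395, as predicted.

```bash
python3 -m jog '[{"linear":[0,3.4,0],"twist":[0,0,0.2],"gripper":-1},{"linear":[11,-2.8,-18.5],"twist":[0,0,0],"gripper":-1},{"linear":[11,-2.7,-18.5],"twist":[0,0,0],"gripper":-1},{"linear":[11.6,-2.8,-18.8],"twist":[0,0,0],"gripper":-1},{"linear":[0,0,0],"twist":[0,0,0],"gripper":-1}]'; python3 -c "
from h import *
to(goal(0,42))"
python3 -m jog '[{"linear":[0,0,0],"twist":[0,0,0],"gripper":0.6},{"linear":[0,0,0],"twist":[0,0,0],"gripper":0.6},{"linear":[0,0,0],"twist":[0,0,0],"gripper":0.6},{"linear":[0,0,0],"twist":[0,0,0],"gripper":0.6},{"linear":[0,0,0],"twist":[0,0,0],"gripper":0.6}]' 50; python3 -m jog '[{"linear":[-4.6,1.1,7.6],"twist":[0,0,0],"gripper":0.6},{"linear":[-4.6,1.1,7.6],"twist":[0,0,0],"gripper":0.6},{"linear":[-4.6,1.1,7.6],"twist":[0,0,0],"gripper":0.6},{"linear":[-4.6,1.1,7.6],"twist":[0,0,0],"gripper":0.6},{"linear":[-4.6,1.1,7.6],"twist":[0,0,0],"gripper":0.6}]' ;python3 -m jog '[{"linear":[0,0,0],"twist":[0,0,0],"gripper":0.6},{"linear":[0,0,0],"twist":[0,0,0],"gripper":0.6},{"linear":[0,0,0],"twist":[0,0,0],"gripper":0.6}]'; python3 -c "
from h import *
to(goal(0,87))"
```

```text
time: 7.82
ee_pos: [550.4, 141.8, 68.3]
tool_rot: [-3.139, 0.556, 2.908]
wrist_force: [-0.1, -0.1, -0.8]
finger_gap: 85.5
grip_force: 0.0
t 7.83 d [-1.9 -3.4  1.3] rv [ 0.08 -0.15 -0.25] F [-0.11 -0.08 -0.75] M [0.07 0.24 0.05] gap 85.5 grip 0.0
time: 8.45
ee_pos: [550.4, 140.8, 70.6]
tool_rot: [-3.14, 0.559, 2.906]
wrist_force: [-6.1, -2.1, 6.9]
finger_gap: 57.5
grip_force: 54.0
time: 9.07
ee_pos: [527.0, 146.9, 108.2]
tool_rot: [-3.141, 0.558, 2.905]
wrist_force: [-0.3, 0.3, 0.4]
finger_gap: 57.7
grip_force: 54.3
time: 9.45
ee_pos: [527.4, 146.4, 107.3]
tool_rot: [-3.14, 0.558, 2.906]
wrist_force: [0.2, -0.0, -1.2]
finger_gap: 57.6
grip_force: 54.3
t 9.45 d [-2.  -2.3  0.5] rv [ 0.05 -0.05 -0.17] F [ 0.17 -0.04 -1.16] M [0.09 0.31 0.01] gap 57.6 grip 54.3
```

1.2 N against 3.6 N, so the middle tin is the empty one. Carrying it to the tray.

```bash
python3 -m jog '[{"linear":[-8,2,13],"twist":[0,0,0],"gripper":0.6},{"linear":[-11,2.7,18],"twist":[0,0,0],"gripper":0.6},{"linear":[-11,2.7,18],"twist":[0,0,0],"gripper":0.6},{"linear":[-11,2.7,18],"twist":[0,0,0],"gripper":0.6},{"linear":[-5,-15,12],"twist":[0,0,0],"gripper":0.6}]'; python3 -m jog '[{"linear":[0,-35,5],"twist":[0,0,0],"gripper":0.6},{"linear":[0,-35,0],"twist":[0,0,0],"gripper":0.6},{"linear":[0,-35,0],"twist":[0,0,0],"gripper":0.6},{"linear":[0,-35,0],"twist":[0,0,0],"gripper":0.6},{"linear":[0,-35,0],"twist":[0,0,0],"gripper":0.6}]';  python3 - <<'E'
from h import *
from rig import bot
y=Ro.from_euler('z',-3.5,degrees=True).apply([0,1,0]); z=np.array([0,0,-1.])
to(np.array([474,-245,100]),np.column_stack([np.cross(y,z),y,z])); print(bot.read_state()['joint_positions'].round(2))
E
```

```text
time: 10.07
ee_pos: [481.4, 142.3, 187.4]
tool_rot: [-3.141, 0.559, 2.907]
wrist_force: [0.6, 0.4, -0.4]
finger_gap: 57.8
grip_force: 54.4
time: 10.7
ee_pos: [481.2, -34.6, 191.4]
tool_rot: [-3.14, 0.558, 2.906]
wrist_force: [0.5, 0.0, -0.6]
finger_gap: 57.5
grip_force: 54.5
t 10.7 d [  -7.2 -210.4  -91.4] rv [ 4.8  31.66  9.77] F [ 0.48  0.03 -0.6 ] M [ 0.06  0.26 -0.07] gap 57.5 grip 54.5
[-0.26 -0.29  2.21  0.02  0.66 -1.6 ]
```

```bash
python3 -m jog '[{"linear":[0,-26,0],"twist":[0.6,4,1.2],"gripper":0.6},{"linear":[-1,-26,0],"twist":[0.6,4,1.2],"gripper":0.6},{"linear":[-1,-26,0],"twist":[0.6,4,1.2],"gripper":0.6},{"linear":[-1,-26,0],"twist":[0.6,4,1.2],"gripper":0.6},{"linear":[-1,-26,-5],"twist":[0.6,4,1.2],"gripper":0.6}]'; python3 -m jog '[{"linear":[-1,-26,-15],"twist":[0.6,4,1.2],"gripper":0.6},{"linear":[-1,-26,-25],"twist":[0.6,4,1.2],"gripper":0.6},{"linear":[-1,-26,-25],"twist":[0.6,3.6,1.2],"gripper":0.6},{"linear":[0,0,-20],"twist":[0,0,0],"gripper":0.6},{"linear":[0,0,0],"twist":[0,0,0],"gripper":0.6}]';python3 -m jog '[{"linear":[0,0,0],"twist":[0,0,0],"gripper":0.6}]';  python3 - <<'E'
from h import *
from rig import bot
y=Ro.from_euler('z',-3.5,degrees=True).apply([0,1,0]); z=np.array([0,0,-1.])
to(np.array([474,-245,47]),np.column_stack([np.cross(y,z),y,z])); print(bot.read_state()['joint_positions'].round(2))
s=bot.snapshot("top")["img"][200:330,300:480]; t=bot.snapshot("scene")["img"][150:280,300:480]
cv2.imwrite("pics/c1.png",cv2.resize(np.hstack([s,t])[:,:,::-1],None,fx=2.2,fy=2.2))
E
```

```text
time: 11.32
ee_pos: [477.7, -164.9, 186.9]
tool_rot: [-3.128, 0.205, 3.016]
wrist_force: [0.1, 1.2, -0.1]
finger_gap: 57.5
grip_force: 54.5
time: 11.95
ee_pos: [472.9, -240.7, 99.1]
tool_rot: [3.14, -0.003, 3.077]
wrist_force: [0.3, 0.4, -1.5]
finger_gap: 57.5
grip_force: 54.5
time: 12.08
ee_pos: [474.7, -241.5, 102.1]
tool_rot: [-3.14, 0.002, 3.078]
wrist_force: [-0.5, -0.5, -1.3]
finger_gap: 57.4
grip_force: 54.5
t 12.07 d [ -0.7  -3.5 -55.1] rv [0.08 0.1  0.14] F [-0.53 -0.49 -1.32] M [-0.01 -0.05  0.01] gap 57.4 grip 54.5
[-0.63  0.26  1.76 -0.    1.11 -2.14]
```

View pics/c1.png

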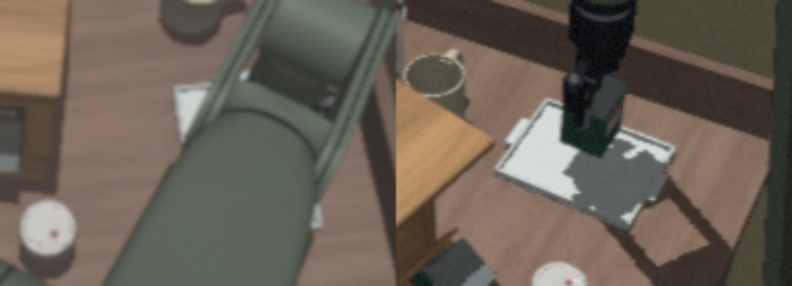

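The tin hangs upright over the tray, at about (590,110) in the picture. Lowering it.

```bash
python3 -m jog '[{"linear":[0,-2,-20],"twist":[0,0,0],"gripper":0.6},{"linear":[0,-1.5,-20],"twist":[0,0,0],"gripper":0.6},{"linear":[0,0,-8],"twist":[0,0,0],"gripper":0.6},{"linear":[0,0,0],"twist":[0,0,0],"gripper":0.6},{"linear":[0,0,0],"twist":[0,0,0],"gripper":0.6}]'; python3 -m jog '[{"linear":[0,0,-2],"twist":[0,0,0],"gripper":0.6},{"linear":[0,0,-2],"twist":[0,0,0],"gripper":0.6},{"linear":[0,0,0],"twist":[0,0,0],"gripper":0.6}]'; python3 -m jog '[{"linear":[0,0,-1.5],"twist":[0,0,0],"gripper":0.6},{"linear":[0,0,0],"twist":[0,0,0],"gripper":0.6}]'
```

```text
time: 12.8
ee_pos: [475.3, -245.4, 54.8]
tool_rot: [-3.139, 0.003, 3.078]
wrist_force: [-0.1, 0.2, -1.6]
finger_gap: 57.3
grip_force: 54.5
time: 13.18
ee_pos: [474.4, -244.9, 49.6]
tool_rot: [-3.141, 0.001, 3.078]
wrist_force: [-0.5, -0.2, -0.5]
finger_gap: 57.5
grip_force: 54.5
time: 13.42
ee_pos: [474.4, -244.9, 48.0]
tool_rot: [-3.141, 0.001, 3.078]
wrist_force: [-0.6, -0.3, -0.6]
finger_gap: 57.4
grip_force: 54.5
```

```bash
python3 -m jog '[{"linear":[0,0,-0.8],"twist":[0,0,0],"gripper":0.6},{"linear":[0,0,0],"twist":[0,0,0],"gripper":0.6}]'; python3 -m jog '[{"linear":[0,0,-0.7],"twist":[0,0,0],"gripper":0.6},{"linear":[0,0,0],"twist":[0,0,0],"gripper":0.6}]'
```

```text
time: 13.68
ee_pos: [474.6, -245.0, 47.4]
tool_rot: [-3.141, 0.001, 3.078]
wrist_force: [0.1, 1.7, -1.4]
finger_gap: 57.6
grip_force: 54.6
time: 13.92
ee_pos: [474.7, -245.0, 47.3]
tool_rot: [-3.141, 0.002, 3.078]
wrist_force: [-0.8, 0.6, 5.3]
finger_gap: 58.0
grip_force: 55.1
```

```bash
python3 -m jog '[{"linear":[0,0,0],"twist":[0,0,0],"gripper":-1},{"linear":[0,0,0],"twist":[0,0,0],"gripper":-1},{"linear":[0,0,0],"twist":[0,0,0],"gripper":-1},{"linear":[0,0,0],"twist":[0,0,0],"gripper":-1}]'; python3 -m jog '[{"linear":[0,0,15],"twist":[0,0,0],"gripper":-1},{"linear":[0,0,30],"twist":[0,0,0],"gripper":-1},{"linear":[0,0,35],"twist":[0,0,0],"gripper":-1},{"linear":[0,0,35],"twist":[0,0,0],"gripper":-1},{"linear":[-10,40,20],"twist":[0,0,0],"gripper":-1}]'; python3 -m jog '[{"linear":[-25,50,10],"twist":[0,0,0],"gripper":-1},{"linear":[-30,60,10],"twist":[0,0,0],"gripper":-1},{"linear":[-30,60,10],"twist":[0,0,0],"gripper":-1},{"linear":[-20,60,10],"twist":[0,0,0],"gripper":-1},{"linear":[0,0,0],"twist":[0,0,0],"gripper":-1}]'
python3 - <<'E'
from h import *
from rig import bot
s=bot.snapshot("top")["img"][160:340,170:470]; t=bot.snapshot("scene")["img"][170:370,200:450]
t=cv2.resize(t,(300,240)); s=np.vstack([s,np.zeros((60,300,3),np.uint8)])
cv2.imwrite("pics/c2.png",cv2.convertScaleAbs(cv2.resize(np.hstack([s,t])[:,:,::-1],None,fx=1.33,fy=1.33),alpha=1.5))
E
```

```text
time: 14.42
ee_pos: [474.5, -244.9, 46.5]
tool_rot: [-3.141, 0.001, 3.078]
wrist_force: [0.3, 0.4, -0.0]
finger_gap: 85.4
grip_force: 0.0
time: 15.05
ee_pos: [466.6, -207.4, 185.8]
tool_rot: [-3.137, 0.008, 3.075]
wrist_force: [0.8, 1.4, 0.1]
finger_gap: 85.3
grip_force: 0.0
time: 15.68
ee_pos: [364.0, 17.3, 221.5]
tool_rot: [-3.141, 0.005, 3.085]
wrist_force: [-0.6, -1.3, 1.0]
finger_gap: 85.5
grip_force: 0.0
```

View pics/c2.png

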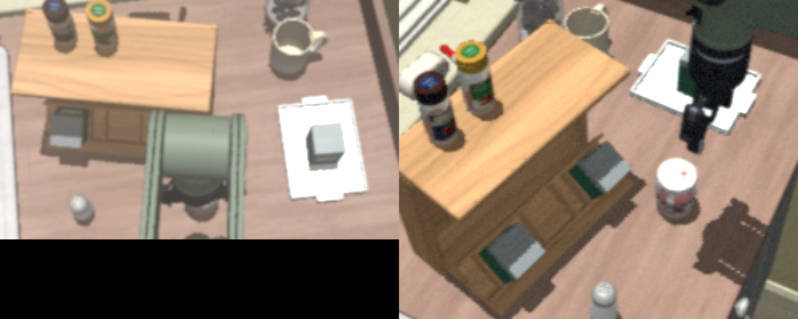

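The empty tin stands on the tray, at (327,143) in the top view. Both full tins sit level in the outer pockets, and the jar, salt and mug have not moved.

```bash
python3 -c "
from rig import bot
print(bot.hand_in())"
```

```text
the job is handed in; nothing more can be done
None
```

The empty tin was in the middle pocket and now stands upright on the white tray. I lifted two tins: the +y one felt full (3.6 N) and went back fully home, and the middle one felt empty (about 1 N). The third was left in its pocket as full by elimination, and the job is handed in.

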